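# Put the test station's mixed-up bottles and timer back on their own mats

### The arm

A 6-joint arm with a two-finger parallel gripper is mounted at the origin on a cart in front of the work surface, level with it; the furniture and walls round the work are solid. World frame = base frame: x ahead of the robot, y to its left, z up, the work surface at z = 0. Lengths are in m, angles in rad, forces in N, time in s.
With the tool pointing down it reaches from about 0.35 to 0.85 m from the base axis. Payload 8.1 kg.
Tool frame: the origin (TCP) lies on the centre line of the jaws, within the pads' length; the fingertips stand 17 mm ahead of it and the grasp point (between the pads) lies 2 mm behind it; z points along the fingers, y is the line along which they close (so a half turn about z gives the same grasp; the last joint's range is limited). The gripper opens to 85 mm and grips with 20 to 120 N. Pads are 22 mm wide; open, the fingers measure 114 mm over their backs; the gripper's body (76 mm by 85 mm) begins 54 mm behind the grasp point. The pads swing forward as they close: fully open they stand 13 mm farther back than shut.
Start: joints at [-1.27, 0.13, 1.488, -0, 1.523, -0.085], TCP at [0.226, -0.556, 0.209] pointing down, gripper open.
Joint ranges: [-2.96, 2.96], [-0.89, 2.26], [0.02, 2.5], [-1.34, 4.48], [0, 2.73], [-2.66, 2.66]. Speed limits (rad/s): [2.39, 2.39, 2.79, 3.14, 3.14, 3.14].

### API

Orientations are given as a unit quaternion [x, y, z, w].
In Python, from plant import arm gives the robot as it stands. The module is installed in compiled form; this text tells all that it offers. Calls block until the motion is done:
- arm.movep(position, orientation): joint-space move of the TCP to a pose.
- arm.move_l(position, ori=None, max_speed=0.15, force_limit=None): straight line of the TCP; ori=None keeps the orientation; max_speed is the mean speed in m/s. With force_limit (N) it stops when the force on the tool has changed by that much, and returns True; else False.
- arm.movej(angles): joint-space move.
- arm.gripper_to(opening, grip_force=None): opening from 0.0 (shut) to 1.0 (fully open); grip_force is the grip in N (None keeps the last); returns when the fingers have stopped.
- arm.wait(seconds).
- arm.ik(position, orientation): joint angles nearest the present ones, or None.
- arm.get_state(): the state.
- arm.read_camera(name): name is "side" or "top"; returns a dict with "image" (420x560x3 uint8, red, green, blue), "mtx" (3x3 intrinsics, pixels), "R" (3x3) and "t" (3): a world point X has camera coordinates R X + t. Camera axes: x right, y down, z forward; pixel columns grow to the right and rows downward; lengths in m; the calibration is good to about 2 mm. A picture is of the moment at which its call begins. There is no depth.
A pose or a line that the arm cannot do raises arm.MotionError and nothing moves.
- arm.job_done(): hands the job in; it is judged then, once.
The state is a dict: "t": time; "q": joint angles; "joint_velocities": joint speeds; "joint_torque": joint torques, N m; "eef_pos": TCP position; "orientation": TCP orientation; "force": force on the tool from outside, world axes, zero at the start; "wrist_torque": the same for the moment, N m; "grip_width": opening from 0.0 (shut) to 1.0 (fully open); "finger_force": force on a finger pad.
Only numpy, scipy, OpenCV 4.12 (cv2) and the standard library are available. Lean on these libraries where they do the work, as an engineer would, in place of code of your own. Each camera call takes 0.05 s, during which the arm holds its last target. There are 200 camera calls.

### The job

The four things of this test station stand on each other's mats: put the red-capped bottle on the red mat, the blue-capped bottle on the blue mat, the brown dropper bottle on the yellow mat and the timer on the white mat, each upright in the middle of its mat. The black mat is free for parking something on the way and ends up empty again. Set things down gently without dropping or tipping them, and leave the roll of tape behind the mats where it is.

Things in the scene. Friction and masses are not known exactly. Their poses are not given: they have to be found in the camera images.
- bottle_red: small white plastic dropper bottle with a red screw cap, loose, standing upright: round body 26 mm across from 0 to 47 mm height, tapering to the cap, 19 mm across, from 47 to 67 mm; about 20 g, best gripped round the body; origin at the centre of its underside, z up along the bottle
- bottle_blue: small white plastic dropper bottle with a blue screw cap, loose, standing upright: round body 26 mm across from 0 to 47 mm height, tapering to the cap, 19 mm across, from 47 to 67 mm; about 20 g, best gripped round the body; origin at the centre of its underside, z up along the bottle
- dropper: brown glass dropper bottle with black collar and black rubber bulb, loose, standing upright on one of the mats: round body 33 mm across from 0 to about 65 mm height, collar 24 mm across up to 77 mm, bulb 13 mm across up to 102 mm; about 70 g; origin at the centre of its underside, z up along the bottle. Grip the body high enough (around 60 mm) that the gripper's palm clears the bulb
- timer: white round kitchen-type timer with a red ribbed knob on top, loose: base 64 mm across from 0 to 19 mm height, knob 34 mm across from 20 to 39 mm height; the knob does not turn here and serves as a handle (with the fingertips just above the base); about 110 g; origin at the centre of its underside, z up
- mat_red: round flat mat fixed to the table, 86 mm across and 5 mm thick, red with a thin printed ring and centre dot; origin at the centre of its underside, on the table (its top is 5 mm above), z up
- mat_blue: round flat mat fixed to the table, 86 mm across and 5 mm thick, blue with a thin printed ring and centre dot; origin at the centre of its underside, on the table (its top is 5 mm above), z up
- mat_yellow: round flat mat fixed to the table, 86 mm across and 5 mm thick, yellow with a thin printed ring and centre dot; origin at the centre of its underside, on the table (its top is 5 mm above), z up
- mat_white: round flat mat fixed to the table, 86 mm across and 5 mm thick, white with a thin printed ring and centre dot; origin at the centre of its underside, on the table (its top is 5 mm above), z up
- mat_black: round flat mat fixed to the table, 86 mm across and 5 mm thick, black with a thin printed ring and centre dot; origin at the centre of its underside, on the table (its top is 5 mm above), z up. It is the spare spot: empty at the start and at the end
- tape: roll of tan adhesive tape lying flat, loose, 96 mm across and 25 mm high, behind the mats on the left (another such roll, fixed and far to the right, does not matter); a bystander; origin at the centre of its underside, z up

How it is judged:
At the end, for the whole second after the job is handed in: Red-capped bottle on the red mat, blue-capped on the blue, brown dropper on the yellow, timer on the white: each within 15 mm of its mat's centre (horizontally), resting on the mat, upright within 6 degrees, at rest and released; the tape roll within 20 mm of where it lay (horizontal distance between bottle_red and mat_red below 0.015 m and z of bottle_red in the frame of mat_red between 0.002 and 0.009 m and angle between each of bottle_red, bottle_blue, dropper, timer's own z axis and vertical below 0.1 rad and linear speed of each of bottle_red, bottle_blue, dropper, timer below 0.02 m/s and contact force between the fingers and bottle_red below 0.05 N and horizontal distance between bottle_blue and mat_blue below 0.015 m and z of bottle_blue in the frame of mat_blue between 0.002 and 0.009 m and contact force between the fingers and bottle_blue below 0.05 N and horizontal distance between dropper and mat_yellow below 0.015 m and z of dropper in the frame of mat_yellow between 0.002 and 0.009 m and contact force between the fingers and dropper below 0.05 N and horizontal distance between timer and mat_white below 0.015 m and z of timer in the frame of mat_white between 0.002 and 0.009 m and contact force between the fingers and timer below 0.05 N and distance of tape from where it was at the start of the episode below 0.02 m); the robot touches nothing.
It fails at once if a bottle or the timer tips over (leans more than 40 degrees) (angle between any of bottle_red, bottle_blue, dropper, timer's own z axis and vertical above 0.7 rad).
It fails at once if a bottle or the timer is dropped or thrown (faster than 0.6 m/s while the fingers do not hold it) ((linear speed of bottle_red above 0.6 m/s and contact force between the fingers and bottle_red below 0.05 N) or (linear speed of bottle_blue above 0.6 m/s and contact force between the fingers and bottle_blue below 0.05 N) or (linear speed of dropper above 0.6 m/s and contact force between the fingers and dropper below 0.05 N) or (linear speed of timer above 0.6 m/s and contact force between the fingers and timer below 0.05 N)).
It fails at once if the tape roll is moved more than 20 mm (distance of tape from where it was at the start of the episode above 0.02 m).
It also fails if it takes over 128 s, if anything falls off the work surface, if the arm or the gripper's body presses on something with over 40 N, if the wrist force passes 120 N, or if a joint passes its speed limit or range.

## Working session

There is one attempt and no reset: what is moved stays moved. The work goes in short steps, each a Python script; the robot and the scene stay as the last script left them, time stands still between calls to the robot, and variables do not carry over. Pictures are saved under pics/ and viewed, at most 14 in all, crops included, and the job is handed in when it is done.

```bash
mkdir -p pics
python3 - <<'E'
from plant import arm
import cv2,numpy as np
for n in("top","side"):
    c=arm.read_camera(n); cv2.imwrite(f"pics/{n}0.png",c["image"][:,:,::-1]); np.savez(n+"0.npz",**c)
    print(n,c["mtx"].tolist(),(-c["R"].T@c["t"]).round(3),c["R"].round(2).tolist())
s=arm.get_state();print(s["t"],s["orientation"],s["grip_width"])
E
```

```text
top [[420.809282973374, 0.0, 278.93254825023087], [0.0, 420.809282973374, 216.8830142235311], [0.0, 0.0, 1.0]] [0.301 0.02  1.021] [[-0.01, -1.0, 0.01], [-0.98, 0.01, -0.19], [0.19, -0.01, -0.98]]
side [[386.57004483717776, 0.0, 284.09800219507673], [0.0, 386.57004483717776, 209.07957725209866], [0.0, 0.0, 1.0]] [0.092 0.808 0.45 ] [[-0.91, -0.42, -0.01], [-0.17, 0.39, -0.91], [0.39, -0.82, -0.43]]
0.1 [ 9.81447779e-01  1.91727905e-01 -6.53169383e-05 -8.14614150e-04] 1.001914288555898
```

View pics/top0.png

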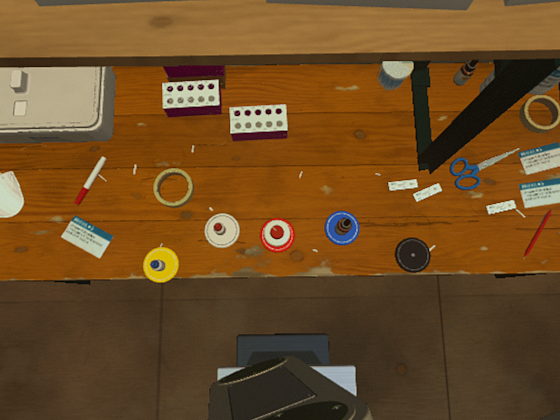

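View pics/side0.png

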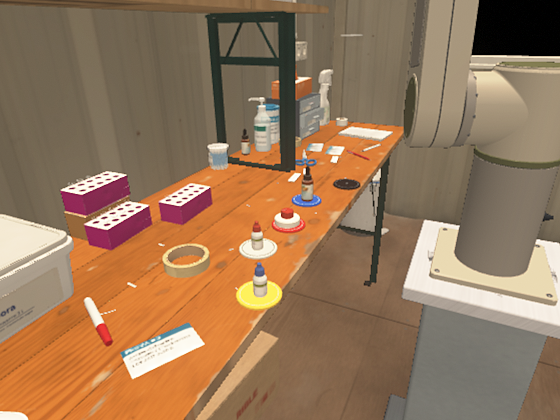

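```bash
cat > h.py <<'E'
import numpy as np,cv2
def ray(c,uv,z):
    uv=np.atleast_2d(uv).astype(float); d=np.c_[uv,np.ones(len(uv))]@np.linalg.inv(c["mtx"]).T@c["R"]
    o=-c["R"].T@c["t"]; return (o+d*((z-o[2])/d[:,2])[:,None])[:,:2]
def px(c,X):
    p=c["mtx"]@(c["R"]@np.array(X)+c["t"]); return p[:2]/p[2]
def blob(m,near,r=None):
    n,l,s,ce=cv2.connectedComponentsWithStats(m.astype(np.uint8))
    ok=[i for i in range(1,n) if s[i,4]>=8]
    i=min(ok,key=lambda i:np.hypot(*(ce[i]-near))); return l==i,ce[i],s[i,4]
def mat(c,m,near):
    b,ce,a=blob(m,near); ys,xs=np.nonzero(b); p=ray(c,np.c_[xs,ys],.005).astype(np.float32)
    (x,y),r=cv2.minEnclosingCircle(p); return x,y,r
def masks(c):
    h=cv2.cvtColor(c["image"],cv2.COLOR_RGB2HSV).astype(int); H,S,V=h[...,0],h[...,1],h[...,2]
    return dict(red=((H<6)|(H>172))&(S>170)&(V>80),blue=(H>105)&(H<130)&(S>110)&(V>50),yellow=(H>23)&(H<35)&(S>150)&(V>120),white=(S<70)&(V>130),dark=(V<75))
E
python3 - <<'E'
from h import *
T=dict(np.load("top0.npz"));S=dict(np.load("side0.npz"))
mt,ms=masks(T),masks(S)
for n,k,a,b in(("yellow","yellow",(160,265),(259,294)),("white","white",(222,231),(258,248)),("red","red",(278,236),(289,222)),("blue","blue",(342,228),(307,200)),("black","dark",(412,254),(347,184))):
    print(n,np.round(mat(T,mt[k],a),4),np.round(mat(S,ms[k],b),4))
for n,k,z,a,b in(("bred","red",.062,(218,229),(257,228)),("bblue","blue",.062,(158,266),(260,271)),("knob","red",.036,(277,232),(288,216))):
    A,B=blob(mt[k],a),blob(ms[k],b)
    print(n,A[1:],ray(T,A[1],z).round(4),B[1:],ray(S,B[1],z).round(4))
b=T["image"][200:280,130:440,::-1]
a=cv2.resize(b[:,:190],None,fx=4,fy=4,interpolation=2); d=cv2.resize(b[:,180:],None,fx=4,fy=4,interpolation=2)
d=cv2.copyMakeBorder(d[:280],0,0,0,a.shape[1]-d.shape[1],0); s=np.vstack([a[:310],d]); print(s.shape)
cv2.imwrite("pics/crop0.png",s)
E
```

```text
yellow [0.3892 0.2978 0.0422] [0.3856 0.3007 0.0336]
white [0.4713 0.1522 0.0423] [0.4652 0.159  0.0441]
red [0.458  0.0168 0.0425] [0.4507 0.0268 0.0422]
blue [ 0.4739 -0.1414  0.0423] [ 0.4669 -0.1304  0.0418]
black [ 0.4051 -0.3098  0.0426] [ 0.3993 -0.2988  0.0416]
bred (array([217.57575758, 226.78787879]), np.int32(33)) [[0.4691 0.1541]] (array([256.07272727, 226.87272727]), np.int32(55)) [[0.462  0.1667]]
bblue (array([154.46341463, 264.09756098]), np.int32(41)) [[0.385  0.2959]] (array([305.65771812, 200.95973154]), np.int32(149)) [[ 0.4165 -0.0041]]
knob (array([276.77876106, 232.00884956]), np.int32(113)) [[0.4594 0.0175]] (array([287.04166667, 213.20833333]), np.int32(96)) [[0.452 0.029]]
(590, 760, 3)
```

View pics/crop0.png

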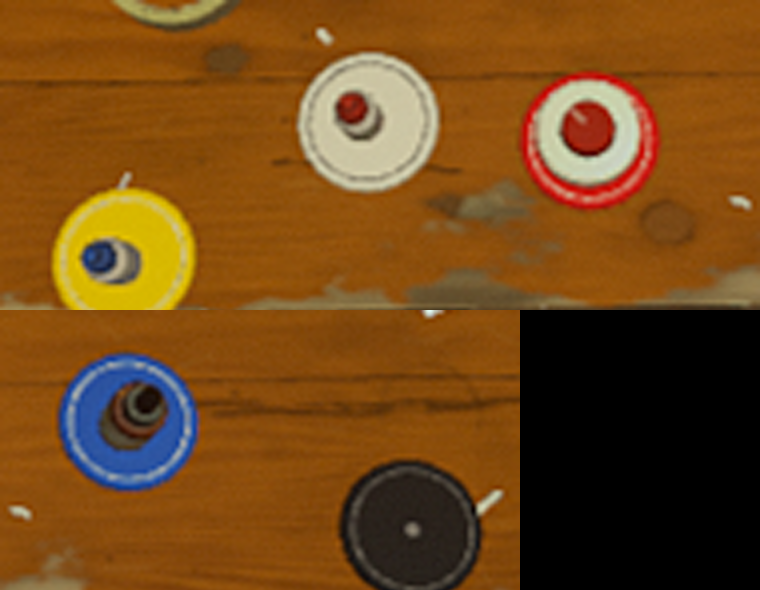

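Red bottle stands on white, blue on yellow, timer on red, dropper on blue (bulb at crop (148,400), i.e. full-image (347,222)). The two cameras differ by about 1 cm, so I'll check them with the gripper hovering over the dropper.

```bash
cat >> h.py <<'E'
from plant import arm
def quat(x,y):
    w=np.arctan2(y,x)+np.pi/2; w=(w+np.pi/2)%np.pi-np.pi/2 if False else w
    return [np.cos(w/2),np.sin(w/2),0,0]
def over(x,y,z=.2): arm.movep([x,y,z],quat(x,y))
def snap(tag,crop=None):
    out=[]
    for n in("top","side"):
        c=arm.read_camera(n); np.savez(f"{n}{tag}.npz",**c); out.append(c)
    return out
E
python3 - <<'E'
from h import *
T=dict(np.load("top0.npz"))
print(ray(T,(347,222.5),.107),ray(T,(345.7,223.7),.08))
x,y=ray(T,(347,222.5),.107)[0]
over(x,y,.2); arm.gripper_to(.7); arm.move_l([x,y,.14])
s=arm.get_state(); print(s["t"],s["q"],s["eef_pos"],s["grip_width"])
A,B=snap(1)
for c,h in((A,(345,222)),(B,(307,190))): print([px(c,[x,y,z]).round(1) for z in(.005,.107,.14)])
def cr(c,u,v): return cv2.resize(c["image"][v-50:v+50,u-60:u+60,::-1],None,fx=6,fy=5.9,interpolation=2)[:,:]
a=cv2.resize(A["image"][170:270,285:405,::-1],(400,333),interpolation=2);b=cv2.resize(B["image"][120:220,247:367,::-1],(400,333),interpolation=2)
cv2.imwrite("pics/c1.png",np.hstack([a,b]))
E
```

```text
[[ 0.46725014 -0.13778958]] [[ 0.46943379 -0.13935734]]
2.7917 [-3.92036587e-01 -1.35747582e-01  1.87977728e+00 -1.30536522e-05
  1.39774807e+00 -1.05290571e-01] [ 0.46728103 -0.13779365  0.14033787] 0.7002418409214096
[array([340.2, 230.1]), array([347. , 222.5]), array([349.5, 219.7])]
[array([306.6, 198.9]), array([307.2, 165. ]), array([307.4, 153.4])]
```

View pics/c1.png

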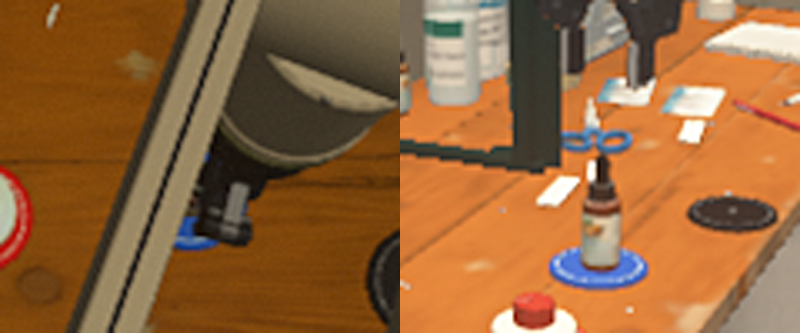

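The side view shows the bulb at (308,167) and the fingertips near row 146, higher than predicted. I'll compute the expected tip pixels and look at the side view larger.

Run:
```python
from h import *
A,B=dict(np.load("top1.npz")),dict(np.load("side1.npz"))
x,y=.4673,-.1378; u=np.array([x,y])/np.hypot(x,y)
for z in(.12,.13,.14,.15):
  for r in(-.045,-.03,.03,.045): print(z,r,px(A,[*(np.array([x,y])+r*u),z]).round(1),px(B,[*(np.array([x,y])+r*u),z]).round(1))
cv2.imwrite("pics/c2.png",cv2.resize(B["image"][70:220,220:400,::-1],None,fx=4,fy=4,interpolation=2))
```

```text
0.12 -0.045 [343.  241.1] [320.5 163.8]
0.12 -0.03 [344.7 234.5] [316.  162.7]
0.12 0.03 [351.3 208.5] [298.8 158.3]
0.12 0.045 [352.9 202. ] [294.7 157.2]
0.13 -0.045 [343.7 240.5] [320.6 160.2]
0.13 -0.03 [345.4 233.8] [316.1 159.1]
0.13 0.03 [352.1 207.5] [298.8 154.8]
0.13 0.045 [353.7 201. ] [294.7 153.8]
0.14 -0.045 [344.5 239.8] [320.7 156.6]
0.14 -0.03 [346.2 233.1] [316.2 155.5]
0.14 0.03 [352.9 206.5] [298.9 151.3]
0.14 0.045 [354.5 199.9] [294.7 150.3]
0.15 -0.045 [345.2 239.1] [320.9 153. ]
0.15 -0.03 [346.9 232.3] [316.3 151.9]
0.15 0.03 [353.7 205.4] [298.9 147.8]
0.15 0.045 [355.4 198.8] [294.7 146.9]
```

View pics/c2.png

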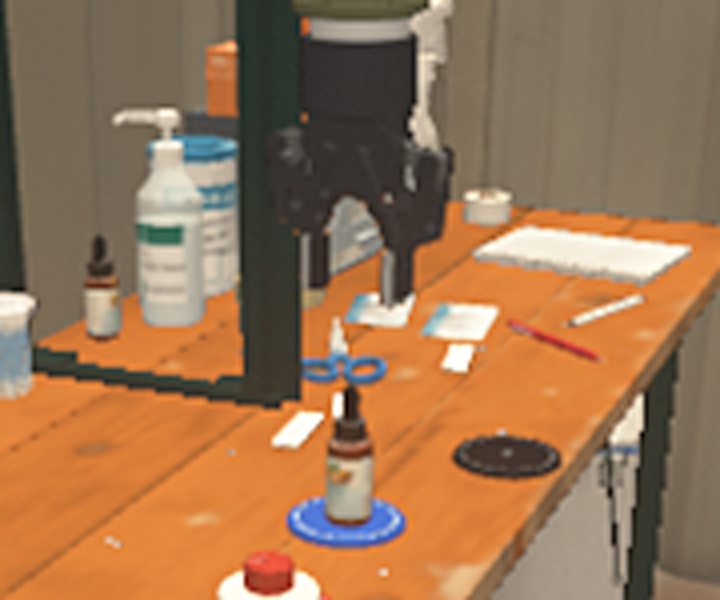

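The fingertips appear at about (319,146) and (299,145), offset from the prediction. I'll test it at the empty black mat with shut fingers and a light touch.

Run:
```python
from h import *
arm.move_l([.4673,-.1378,.2]); x,y=.4051,-.3098
over(x,y,.1); arm.gripper_to(0); r=arm.move_l([x,y,.01],max_speed=.03,force_limit=4)
s=arm.get_state(); print(r,s["t"],s["eef_pos"],s["orientation"],s["force"])
A,B=snap(2)
p=[*s["eef_pos"][:2],s["eef_pos"][2]-.017]; print(px(A,p),px(B,p))
a=cv2.resize(A["image"][205:305,352:472,::-1],(400,333),interpolation=2);b=cv2.resize(B["image"][120:220,287:407,::-1],(400,333),interpolation=2)
cv2.imwrite("pics/c3.png",np.hstack([a,b]))
```

```text
False 8.025 [ 0.40518139 -0.30985786  0.01010037] [8.96513918e-01 4.43015559e-01 4.35725510e-05 8.74246182e-05] [1.24418527 0.48793106 0.08362198]
[410.66495261 254.99037063] [344.97990353 185.69358917]
```

View pics/c3.png

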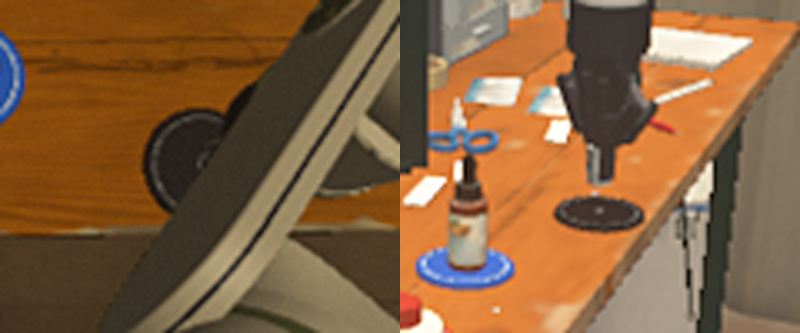

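Shut tip is seen at side (347,175), some 8 px above the mat dot (347,183), with no contact: the arm really sits higher than reported. I'll probe down to find the offset.

Run:
```python
from h import *
x,y=.4051,-.3098
r=arm.move_l([x,y,-.035],max_speed=.02,force_limit=3)
s=arm.get_state(); print(r,s["t"],s["eef_pos"],s["q"],s["force"])
A,B=snap(3)
a=cv2.resize(A["image"][205:305,352:472,::-1],(400,333),interpolation=2);b=cv2.resize(B["image"][120:220,287:407,::-1],(400,333),interpolation=2)
cv2.imwrite("pics/c4.png",np.hstack([a,b]))
```

```text
True 9.4833 [ 0.40509393 -0.30982359 -0.01752685] [-7.53450268e-01  1.29993194e-01  1.92953351e+00 -4.59380761e-05
  1.08237652e+00 -1.00567251e-01] [-1.40310479  1.27479403  7.62350473]
```

View pics/c4.png

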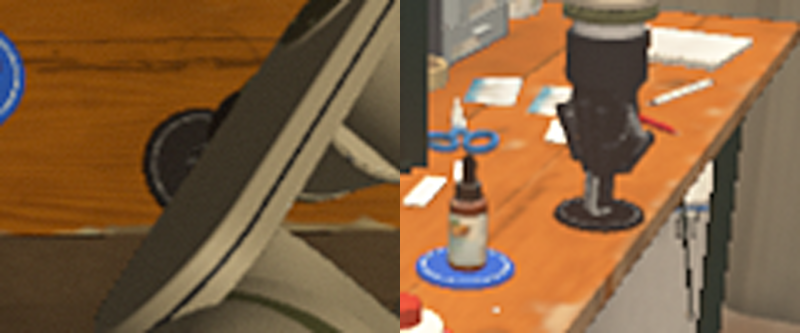

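Contact came at reported TCP z −0.0175 with the tip on the mat's dot. So horizontally it is right, but the tip is about 39 mm higher than documented. I'll use that correction, with force-guarded descents.

```bash
cat >> h.py <<'E'
M=dict(yellow=(.3892,.2978),white=(.4713,.1522),red=(.458,.0168),blue=(.4739,-.1414),black=(.4051,-.3098))
Z=dict(bottle=-.004,dropper=.021,timer=.004); UP=.16
def pick(x,y,kind,op=.7,f=25):
    over(x,y,UP); arm.gripper_to(op); z=Z[kind]
    arm.move_l([x,y,z+.03]); r=arm.move_l([x,y,z],max_speed=.05,force_limit=5)
    s=arm.get_state(); print("pick",kind,r,s["eef_pos"].round(4) if hasattr(s["eef_pos"],"round") else s["eef_pos"],s["force"])
    if r: return False
    arm.gripper_to(0,f); s=arm.get_state(); print(" grip",s["grip_width"],s["finger_force"],s["t"]); arm.move_l([x,y,UP]); return True
def place(x,y,kind,op=.7,lift=True):
    over(x,y,UP); z=Z[kind]+.001
    arm.move_l([x,y,z+.02]); r=arm.move_l([x,y,z],max_speed=.03,force_limit=6)
    s=arm.get_state(); print("place",kind,r,s["eef_pos"][2],s["grip_width"]); arm.wait(.2)
    arm.gripper_to(op); arm.move_l([x,y,UP]); print(" t",arm.get_state()["t"])
E
python3 - <<'E'
from h import *
arm.move_l([.4051,-.3098,.1])
ok=pick(.468,-.1385,"dropper")
if ok: place(*M["black"],"dropper"); over(.47,.05,.2)
A,B=snap(4); a=cv2.resize(A["image"][195:305,330:450,::-1],(400,366),interpolation=2);b=cv2.resize(B["image"][110:220,287:407,::-1],(400,366),interpolation=2)
cv2.imwrite("pics/c5.png",np.hstack([a,b]))
E
```

```text
pick dropper False [ 0.468  -0.1385  0.021 ] [-0.20579636 -0.05055894  0.0517122 ]
 grip 0.3662436220057571 26.07730133458972 13.9
place dropper False 0.0219446929441064 0.36376551547812747
 t 19.1417
```

View pics/c5.png

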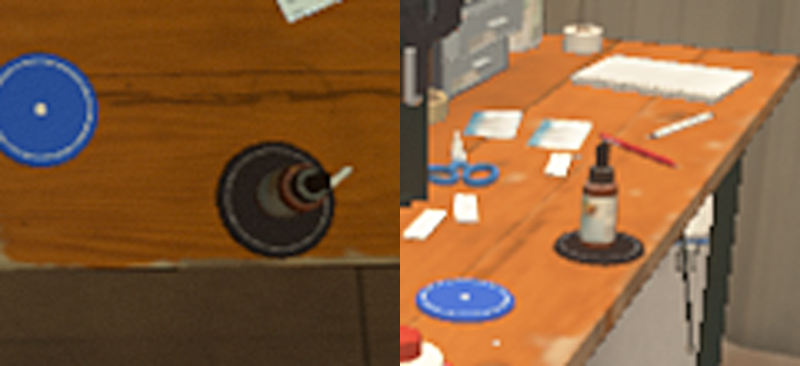

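The dropper stands upright on the black mat, bulb at top-image (425,250), and the blue mat is free. Next: blue bottle to blue, dropper to yellow.

Run:
```python
from h import *
A=dict(np.load("top4.npz")); d=ray(A,(425.1,249.6),.107)[0]; m=ray(A,(342.3,227.7),.005)[0]; print(d,m)
if pick(.3855,.2963,"bottle",f=20):
    place(*M["blue"],"bottle")
    if np.hypot(*(d-M["black"]))<.015 and pick(*((d+M["black"])/2),"dropper"): place(*M["yellow"],"dropper"); over(.40,-.2,.2)
A,B=snap(5); a=cv2.resize(A["image"][195:305,130:370,::-1],(800,366),interpolation=2)
cv2.imwrite("pics/c6.png",a)
```

```text
[ 0.40498216 -0.30579482] [ 0.47303038 -0.14325115]
pick bottle False [ 0.3855  0.2963 -0.004 ] [-0.47028756 -0.24352177  0.79409844]
 grip 0.298288782931726 20.318748950958252 24.0417
place bottle True -0.0035995044487741046 0.29985810808463836
 t 30.575
pick dropper False [ 0.405  -0.3078  0.021 ] [-1.01167386 -0.01688623  0.37078154]
 grip 0.3696849088657909 25.01926366123371 33.525
place dropper False 0.021987404402586695 0.36507006914622886
 t 40.1667
```

View pics/c6.png

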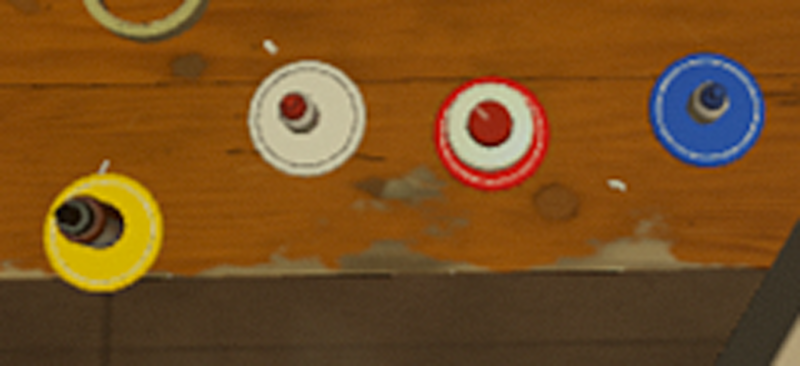

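Blue bottle is centred on blue (cap at crop (712,95)), and the dropper is centred on yellow. Now the other swap.

Run:
```python
from h import *
def go():
    if not pick(.4691,.1541,"bottle",f=20): return
    place(*M["black"],"bottle")
    if not pick(.459,.0175,"timer",op=.8,f=40): return
    place(*M["white"],"timer",op=.8)
    if not pick(*M["black"],"bottle",f=20): return
    place(*M["red"],"bottle"); over(.40,-.25,.2)
go()
A,B=snap(6); a=cv2.resize(A["image"][195:305,130:370,::-1],(800,366),interpolation=2)
cv2.imwrite("pics/c7.png",a);cv2.imwrite("pics/c8.png",B["image"][:,:,::-1])
m=masks(A)
for n,k,z,p,t in(("red","red",.062,(278,232),"red"),("blue","blue",.062,(343,223),"blue"),("knob","red",.036,(221,226),"white")):
    q=blob(m[k],p); print(n,q[1:],(ray(A,q[1],z)[0]-M[t]).round(4))
```

```text
pick bottle False [ 0.4691  0.1541 -0.004 ] [0.11101157 0.22615271 0.59372199]
 grip 0.29710288614370634 20.38758873939514 45.8417
place bottle True -0.003584557122645826 0.29484727715392783
 t 52.4417
pick timer False [0.459  0.0175 0.004 ] [-0.20591539 -0.3670621   0.73968236]
 grip 0.37417379639634085 39.62450444698334 56.1083
place timer True 0.004622321165112936 0.3727869090246785
 t 61.45
pick bottle False [ 0.4051 -0.3098 -0.004 ] [ 0.41004683  0.65902485 -0.49030652]
 grip 0.29755667650342515 20.50119638442993 65.5917
place bottle True -0.0036017173525743004 0.30055406723356703
 t 71.7417
red (array([276.53125, 231.75   ]), np.int32(32)) [-0.0022  0.0013]
blue (array([341.55587393, 227.89684814]), np.int32(698)) [-0.011  0.009]
knob (array([220.21138211, 228.27642276]), np.int32(123)) [-0.0013 -0.0007]
```

View pics/c7.png

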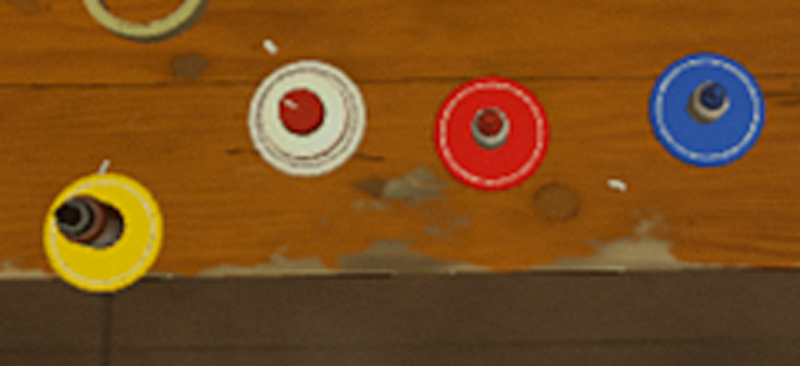

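View pics/c8.png

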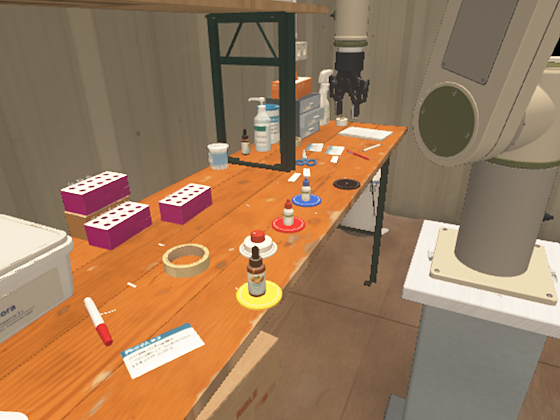

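All four stand upright on their mats, the black mat is empty and the tape is still at (186,261). The blue reading merged cap and mat, so I'll check the blue bottle and dropper by pixel before handing in.

Run:
```python
from h import *
A=dict(np.load("top6.npz"))
b=ray(A,(343.8,223.5),.065)[0]-M["blue"]; d=ray(A,(150.5,259.3),.105)[0]-M["yellow"]; print(b,d)
if max(np.hypot(*b),np.hypot(*d))<.01: print(arm.job_done(),arm.get_state()["t"])
```

```text
[-0.00125281  0.0038801 ] [ 0.0025009  -0.00523438]
the job is handed in; nothing more can be done
the job is handed in; nothing more can be done
```

The job is handed in at about 72 s of the 128 s allowed: both bottles, the dropper and the timer stand upright on their own mats, each measured within about 6 mm of centre. The black mat is empty and the tape has not visibly moved; no verdict on the judging came back.

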